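Close the rinse reservoir with its click cap

TASK

Take the blue click cap from its parking stand and close the white rinse reservoir with it: set it gently in the filler neck, feel for the slot until its key drops in and the flange sits down on the rim, then turn it clockwise until its ratchet clicks, once or twice and no more. Let go and leave the cap seated; do not ram or force the cap against the reservoir, and do not disturb the other things on the bench.

Things in the scene. Friction and masses are not known exactly. Their poses are not given: they have to be found in the camera images.
- cap_grip (a point): Centre of the upright grip bar on the blue click cap (loose, about 170 g): 52 mm long (this point's x), 14 mm thick (y: pinch it this way), 34 mm high; the point is half-way up, 17 mm under its top and 17 mm over the top face of the round flange. z is the cap's axis, up. A half turn looks the same. It starts in the stand, flange on its rim; lift it straight up 30 mm or more to clear.
- cap_flange (a point): Centre of the underside of the cap's blue flange (66 mm across, 10 mm thick), 27 mm below cap_grip. Inside is a ratchet: turned clockwise (from above), grip bar and flange carry the core (plug and key below) along up to 0.3 to 0.5 N m, then slip over it, one click per 20 degrees, the torque dropping sharply at each click. Anticlockwise they never slip.
- cap_key (a point): Centre of the orange key on the core, hidden under the cap, 19 mm below cap_flange: a bar 36 mm long (x), 8 mm thick, 10 mm tall, its lower end 24 mm below the flange's underside; above it a white plug 42 mm across, 14 mm tall. The angle between its x and cap_grip's x is how far the ratchet has slipped: 0 at the start (key parallel to grip bar), 20 degrees per click.
- tank: White rinse reservoir, fixed, 130 mm (x) by 140 mm (y) and 70 mm high; origin under its centre on the bench, z up; its front, with a blue level strip, faces its -x. A grey filler neck stands in the middle of its top.
- neck_rim (a point): Centre of the filler neck's rim, 100 mm above the bench, axes as the tank's: a tube 62 mm outside, 46 mm inside, 30 mm tall. With the cap fully down the flange rests on this rim and cap_grip is 27 mm above this point; with the key not yet in the slot the flange stays about 8 mm above the rim.
- neck_seat (a point): Centre of the top face of the turning seat in the neck, 16 mm below the rim; axes as the tank's (they do NOT turn with it): two orange blocks with a slot 12 mm wide between for the key. The slot's direction is not measured (visible from above): at the start within 42 degrees of the tank's x, either way; the key drops in when in line within about 6 degrees, else rides on the blocks.
- seat_floor (a point): Centre of the black floor under the seat, 29 mm below the rim. The seat turns against 0.08 N m, so a lightly pressed key slides over it, until the key is in; then it turns with the key, clockwise to a firm stop 40 to 80 degrees on from where it started (not measured, differs each time). Only at the stop does the ratchet slip. A second grasp may be needed on the way.
- stand: Parking stand, fixed: a grey disc foot 90 mm across with a white tube 62 mm outside and 48 mm inside, its rim 38 mm above the bench; origin at the centre of its underside. The cap starts in it.
- amber_mid (a point): Bystander: amber bottle, 40 mm across, 85 mm tall, loose; its centre half-way up.
- jar_mid (a point): Bystander: jar with white lid, 48 mm across, 50 mm tall, loose; its centre.
- screw_cap_mid (a point): Bystander: small orange screw cap lying on the bench, 30 mm across, 13 mm high, loose; its centre. Not the cap for the reservoir.
- beaker_mid (a point): Bystander: glass beaker, 70 mm across, 85 mm tall, loose; its centre half-way up.
- wash_mid (a point): Bystander: white wash bottle with blue top, 60 mm across, 150 mm tall, loose; its centre half-way up.
Mind the look-alikes: they are no part of the job. Leave any brown look-alike of the tank alone. There is more than one size of the part that bears cap_grip; the job needs the smaller.

How it is judged:
By the outcome, as a careful person would: the job done as asked, in the order asked, and still so for the second after the job is handed in, with the robot touching nothing.
It also fails if it takes over 72 s, if anything falls off the work surface, if the arm or the gripper's body presses on something with over 40 N, if the wrist force passes 120 N, or if a joint passes its speed limit or range.

ROBOT

A 6-joint arm with a two-finger parallel gripper is mounted at the origin on the work surface. World frame = base frame: x ahead of the robot, y to its left, z up, the work surface at z = 0. Lengths are in mm, angles in rad, forces in N, time in s.
With the tool pointing down it reaches from about 350 to 975 mm from the base axis. Payload 7.1 kg.
Tool frame: the origin (TCP) lies on the front face of the gripper's body, between the roots of the fingers; the fingertips stand 80 mm ahead of it and the grasp point (between the pads) lies 61 mm ahead of it; z points along the fingers, y is the line along which they close (so a half turn about z gives the same grasp; the last joint's range is limited). The gripper opens to 88 mm and grips with 3 to 60 N. Pads are 20 mm wide; open, the fingers measure 115 mm over their backs; the gripper's body (75 mm by 178 mm) begins 61 mm behind the grasp point.
Start: joints at [1.104, 0.423, 1.63, -0, 1.089, -0.019], TCP at [270.582, 563.374, 302.675] pointing down, gripper open.
Joint ranges: [-3, 3], [-0.9, 2.11], [0.09, 2.58], [-1.31, 4.45], [0.11, 2.69], [-2.54, 2.54]. Speed limits (rad/s): [2.39, 2.39, 3.01, 3.14, 3.14, 3.14].

INTERFACE

Orientations are given as a rotation vector (axis times angle).
In Python, from workcell import readout, vision, close_job gives the robot as it stands.
- The arm moves only by the tool servo_tool, never from a script. Its argument "plan" is a list that holds one entry, the list of rows, each a list of 7 numbers: the gripper command: -1 is fully open, 1 is shut, values between are in proportion, then the shift along the world's x, y, z in units of 40 mm (1.0 is 40 mm), then the turn, a rotation vector about the world's x, y, z in units of 5 degrees (1.0 is 5 degrees). A call has 1 to 5 rows; each row shifts and turns the commanded pose from where the row before left it; what a row does not reach is not made up. A row lasts 1/12 s, in which the tool goes at most 41.7 mm and 7.16 degrees, less where a joint would pass 70% of its speed; a pose out of reach is approached as far as the arm can. A call is refused whole if a number of a shift passes 1 or a number of a turn 1, either way. A call with a gripper value outside its range is refused whole. The fingers move at their own pace and stop on an object; the grip force is fixed at half the most. Time passes only in rows, so rows that do not move let the fingers close. It gives the time, the measured TCP pose, the force, the opening and the grip force at its end, in the units of the state.
- readout.get_obs(): the state, without advancing time (a new reading comes with each control period).
- vision.get_image(name): name is "side" or "top" or "wrist"; returns the picture (384x512x3 uint8, red, green, blue); there is no depth.
- vision.camera_params(name): a dict with "fx", "fy", "cx", "cy" (pixels), "rvec" (rotation vector, rad) and "tvec" (3), from world to camera coordinates, as OpenCV has them; the wrist camera has in their place "hand_eye" (4x4, takes a point from camera to tool coordinates, whose origin is the TCP and whose axes are the flange's). Camera axes: x right, y down, z forward; pixel columns grow to the right and rows downward; lengths in mm; the calibration is good to about 2 mm. A picture is of the moment at which its call begins: read the wrist's pose just before it. camera_params takes no time and is no camera call.
- close_job(): hands the job in; it is judged then, once.
The state is a dict: "t": time; "qpos": joint angles; "qvel": joint speeds; "joint_torque": joint torques, N m; "ee_pos": TCP position; "orientation": TCP orientation; "ft_force": force on the tool from outside, world axes, zero at the start; "moment": the same for the moment, N m; "width": finger opening in mm; "grasp_force": force on a finger pad.
Only numpy, scipy, OpenCV 4.12 (cv2) and the standard library are available. Lean on these libraries where they do the work, as an engineer would, in place of code of your own. Each camera call takes 0.05 s, during which the arm holds its last target. There are 200 camera calls.

## Working session

There is one attempt and no reset: what is moved stays moved. The work goes in short steps, Python scripts to look and compute and a tool call to move; the robot and the scene stay as the last step left them, time stands still between calls to the robot, and variables do not carry over. Pictures are saved under pics/ and viewed, at most 10 in all, crops included, and the job is handed in when it is done.

Besides the shell and the picture viewer there is one more tool, called after "Emit:" as name([rows], argument=value, ...), one row to a line, values as JSON. servo_tool: Moves the arm, as the interface text tells. Its arguments: {"type":"object","properties":{"plan":{"type":"array"}},"required":["plan"]}

```bash
ls; mkdir -p pics; cat > h.py <<'E'
import numpy as np, cv2
from scipy.spatial.transform import Rotation as R
from workcell import readout, vision, close_job
def cam(name,obs=None):
    p=vision.camera_params(name)
    K=np.array([[p['fx'],0,p['cx']],[0,p['fy'],p['cy']],[0,0,1]])
    if 'hand_eye' in p:
        o=obs or readout.get_obs(); T=np.eye(4); T[:3,:3]=R.from_rotvec(o['orientation']).as_matrix(); T[:3,3]=o['ee_pos']
        M=T@np.array(p['hand_eye']); return K,M[:3,:3],M[:3,3]
    Rm=R.from_rotvec(np.ravel(p['rvec'])).as_matrix(); return K,Rm.T,-Rm.T@np.ravel(p['tvec'])
def ray(c,u,v):
    K,A,C=c; d=A@np.linalg.inv(K)@[u,v,1.]; return C,d/np.linalg.norm(d)
def onz(c,u,v,z):
    C,d=ray(c,u,v); return C+d*(z-C[2])/d[2]
def proj(c,X):
    K,A,C=c; q=K@(A.T@(np.array(X,float)-C)); return q[:2]/q[2]
def snap(name,f):
    o=readout.get_obs(); im=vision.get_image(name); cv2.imwrite('pics/'+f,im[:,:,::-1]); return im,cam(name,o)
E
python3 - <<'E'
from h import *
a,_=snap('top','top0.png');b,_=snap('side','side0.png')
for n in('top','side'): 
    c=cam(n);print(n,c[0][0,0],c[2].round(),c[1][:,2].round(2))
o=readout.get_obs();print(o)
E
```

```text
pics
top 485.17412795607265 [ 332.  -73. 1283.] [ 0.1  -0.02 -0.99]
side 401.135082627719 [ 317. -935.  607.] [ 0.16  0.85 -0.5 ]
{'t': 0.1, 'qpos': array([ 1.10400394e+00,  4.23780724e-01,  1.63057484e+00, -7.17691666e-06,
        1.08859932e+00, -1.90202110e-02]), 'qvel': array([ 0.00053204, -0.00172758, -0.001256  ,  0.00020166,  0.00015685,
       -0.00098182]), 'joint_torque': array([ 4.23454130e-04, -5.45619464e+01, -2.74320227e+01,  6.45374134e-02,
        1.88468175e-02, -4.02988883e-05]), 'ee_pos': array([270.41951004, 563.05331814, 301.9843936 ]), 'orientation': array([-6.97420990e-01, -3.06287189e+00,  2.07915846e-03]), 'ft_force': array([0.23043154, 0.11056604, 0.71741958]), 'moment': array([ 0.02656738, -0.01463844, -0.01811204]), 'grasp_force': 0.0, 'width': 87.65869593127542}
```

View pics/top0.png

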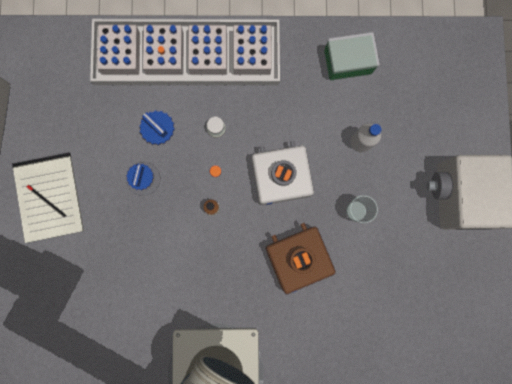

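View pics/side0.png

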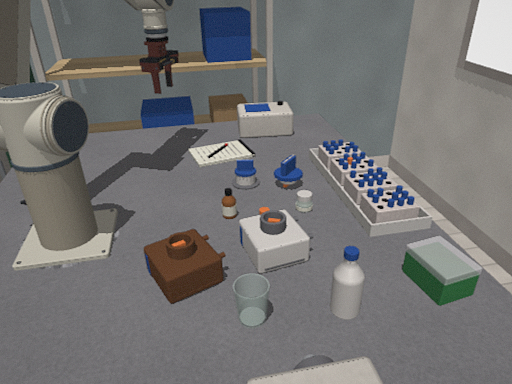

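Top view: the candidates for the cap are a blue cap at (140,177), about 27 px across, and a bigger one at (157,127), about 34 px. 66 mm should be about 27 px, so I choose (140,177). For the tank there's white at (283,173) and a brown look-alike at (300,260), so I choose white. The orange screw cap at (215,171) isn't wanted.

```bash
python3 - <<'E'
from h import *
im,c=snap('top','t1.png'); hsv=cv2.cvtColor(im,cv2.COLOR_RGB2HSV)
blue=cv2.inRange(hsv,(105,120,60),(125,255,255))
n,l,s,ce=cv2.connectedComponentsWithStats(blue)
for (u,v,z) in((140,177,48),(157,127,48)):
    m=np.zeros_like(blue); w=20; m[v-w:v+w,u-w:u+w]=blue[v-w:v+w,u-w:u+w]
    cs=max(cv2.findContours(m,0,2)[0],key=cv2.contourArea)
    (a,b),r=cv2.minEnclosingCircle(cs); P=onz(c,a,b,z); print('cap',a,b,r, P.round(1), 'diam',2*r/c[0][0,0]*(c[2][2]-z))
w=im[140:210,245:320]; g=cv2.inRange(cv2.cvtColor(w,cv2.COLOR_RGB2HSV),(0,0,150),(180,50,255))
cs=max(cv2.findContours(g,0,2)[0],key=cv2.contourArea); r=cv2.minAreaRect(cs)
box=cv2.boxPoints(r)+[245,140]; Pb=np.array([onz(c,u,v,70) for u,v in box]);print('tank',Pb.round(),Pb.mean(0).round(1),[np.linalg.norm(Pb[i]-Pb[i-1]).round() for i in range(4)])
o=cv2.inRange(cv2.cvtColor(w,cv2.COLOR_RGB2HSV),(5,150,120),(20,255,255)); ys,xs=np.nonzero(o)
print('seat',onz(c,xs.mean()+245,ys.mean()+140,84).round(1),len(xs))
A=cv2.resize(im[95:215,105:165],None,fx=5,fy=5,interpolation=2);B=cv2.resize(im[135:215,240:325],None,fx=5,fy=5,interpolation=2)
B=cv2.copyMakeBorder(B,0,600-400,0,0,0); cv2.imwrite('pics/crop.png',np.hstack([A,B])[:,:,::-1])
E
```

```text
cap 139.5 176.5 12.980854988098145 [495.7 192.   48. ] diam 66.07305736214272
cap 156.39193725585938 126.72903442382812 17.218650817871094 [625.3 150.9  48. ] diam 87.64360315487876
tank [[ 548.  -96.   70.]
 [ 572. -231.   70.]
 [ 447. -250.   70.]
 [ 424. -116.   70.]] [ 497.9 -173.    70. ] [np.float64(126.0), np.float64(137.0), np.float64(126.0), np.float64(136.0)]
seat [ 499.1 -172.4   84. ] 110
```

View pics/crop.png

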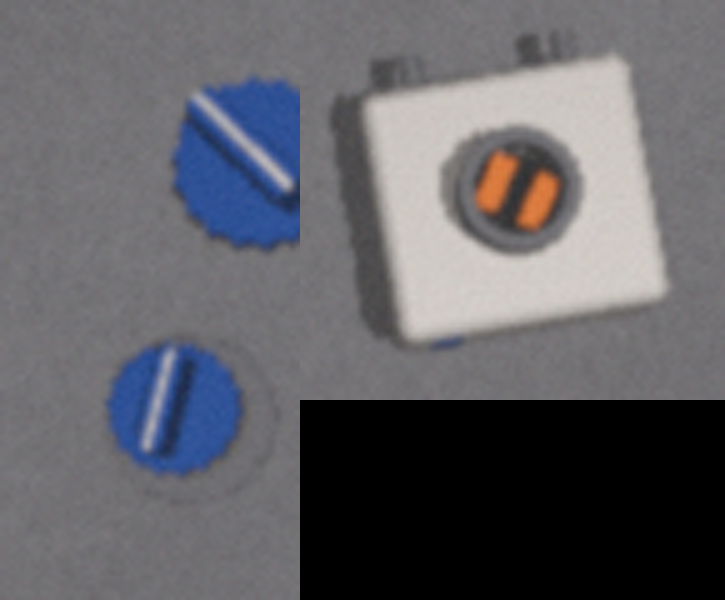

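The crop confirms it: the smaller blue cap's flange is 66 mm wide (crop centre (175,410)), with its bar at about -13°. The white tank's slot is at about -17° in the world. Now moving above the cap.

Emit:
servo_tool([
  [[-1,0.38,-0.62,0,0,0,0.17],[-1,0.38,-0.62,0,0,0,0.17],[-1,0.38,-0.62,0,0,0,0.17],[-1,0.38,-0.62,0,0,0,0.17],[-1,0.38,-0.62,0,0,0,0.17]],
])

```text
t: 0.57
ee_pos: [346.9, 438.1, 302.4]
orientation: [-0.582, -3.087, 0.001]
ft_force: [0.1, -0.1, -0.2]
width: 88.0
grasp_force: 0.0
```

Emit:
servo_tool([
  [[-1,0.38,-0.62,0,0,0,0.17],[-1,0.38,-0.62,0,0,0,0.17],[-1,0.38,-0.62,0,0,0,0.17],[-1,0.38,-0.62,0,0,0,0.17],[-1,0.38,-0.62,0,0,0,0.17]],
])

```text
t: 0.98
ee_pos: [423.0, 314.0, 302.6]
orientation: [-0.467, -3.106, 0.0]
ft_force: [0.9, 0.2, 0.5]
width: 88.1
grasp_force: 0.0
```

Emit:
servo_tool([
  [[-1,0.38,-0.62,0,0,0,0.17],[-1,0.38,-0.62,0,0,0,0.17],[-1,0.38,-0.62,0,0,0,0.17],[-1,0.38,-0.62,0,0,0,0.17],[-1,0.38,-0.62,0,0,0,0.17]],
])

```text
t: 1.4
ee_pos: [499.0, 190.0, 302.6]
orientation: [-0.352, -3.122, 0.0]
ft_force: [-0.0, 0.5, -0.6]
width: 87.8
grasp_force: 0.0
```

Emit:
servo_tool([
  [[-1,0,0,0,0,0,0],[-1,0,0,0,0,0,0]],
])

```text
t: 1.57
ee_pos: [499.0, 190.3, 302.5]
orientation: [-0.358, -3.121, 0.0]
ft_force: [-1.0, 0.5, 0.1]
width: 87.7
grasp_force: 0.0
```

```bash
python3 - <<'E'
from h import *
im,c=snap('wrist','w1.png'); o=readout.get_obs(); print(o['t'],o['ee_pos'],R.from_rotvec(o['orientation']).as_matrix().round(3).tolist()); print(vision.camera_params('wrist')); print('ctr pix',proj(c,[495.7,192,48]))
E
```

```text
1.6167 [498.4607285  191.14357295 302.44344205] [[-0.974, 0.225, -0.001], [0.225, 0.974, 0.0], [0.001, -0.0, -1.0]]
{'fx': 346.21177961661493, 'fy': 346.21177961661493, 'cx': 253.8100481640113, 'cy': 182.68356059730604, 'hand_eye': array([[-3.88971780e-04, -9.66538580e-01, -2.56520997e-01,
         7.11940184e+01],
       [ 9.99999889e-01, -4.44609570e-04,  1.58897581e-04,
        -4.70371345e-01],
       [-2.67632333e-04, -2.56520907e-01,  9.66538645e-01,
        -8.15169023e+01],
       [ 0.00000000e+00,  0.00000000e+00,  0.00000000e+00,
         1.00000000e+00]])}
ctr pix [255.16509097 161.73098725]
```

View pics/w1.png

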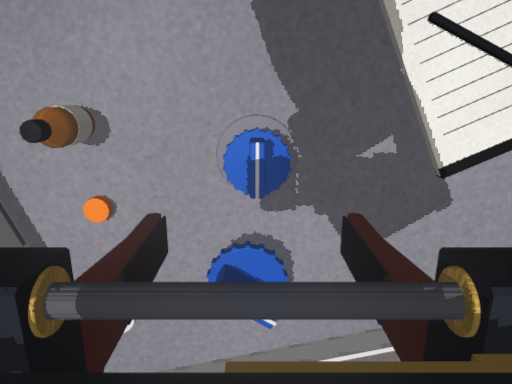

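Wrist view: the cap flange is centred near (257,162), with the bar almost upright in the image, so the yaw is already nearly right. I'll measure both.

```bash
cat >> h.py <<'E'
def flange(im,c,box,z):
    u0,u1,v0,v1=box; hsv=cv2.cvtColor(im,cv2.COLOR_RGB2HSV); m=np.zeros(im.shape[:2],np.uint8)
    m[v0:v1,u0:u1]=cv2.inRange(hsv,(105,120,50),(125,255,255))[v0:v1,u0:u1]
    q=max(cv2.findContours(m,0,2)[0],key=cv2.contourArea); (a,b),r=cv2.minEnclosingCircle(q)
    return onz(c,a,b,z).round(1),(round(a,1),round(b,1),round(r,1))
E
python3 - <<'E'
from h import *
im=cv2.imread('pics/w1.png')[:,:,::-1].copy(); c=cam('wrist')
print(flange(im,c,(210,310,115,215),48))
w=im[120:210,240:275]; hsv=cv2.cvtColor(w,cv2.COLOR_RGB2HSV); m=cv2.inRange(hsv,(90,0,150),(130,130,255)); ys,xs=np.nonzero(m)
print(len(xs),xs.min()+240,xs.max()+240,ys.min()+120,ys.max()+120)
vx,vy,x0,y0=cv2.fitLine(np.float32(np.c_[xs+240,ys+120]),cv2.DIST_HUBER,0,.01,.01).ravel()
P=[onz(c,x0+k*vx,y0+k*vy,82) for k in(-25,25)]; print(P, np.degrees(np.arctan2(*(P[1]-P[0])[1::-1])))
E
```

```text
(array([496.4, 194. ,  48. ]), (256.6, 162.7, 34.9))
78 240 259 131 209
[array([501.54960571, 185.96332872,  82.        ]), array([462.10289705, 206.8245652 ,  82.        ])] 152.12805165531609
```

Emit:
servo_tool([
  [[-1,-0.03,0.04,-0.5,0,0,0],[-1,-0.03,0.04,-0.6,0,0,0],[-1,0,0,-0.6,0,0,0],[-1,0,0,-0.6,0,0,0],[-1,0,0,-0.6,0,0,0]],
])

```text
t: 2.03
ee_pos: [495.3, 195.9, 185.8]
orientation: [0.351, 3.122, 0.0]
ft_force: [0.9, 0.3, -1.3]
width: 87.9
grasp_force: 0.0
```

Emit:
servo_tool([
  [[-1,0,0,-0.6,0,0,0],[-1,0,0,-0.5,0,0,0],[-1,0,0,-0.3,0,0,0],[-1,0,0,0,0,0,0]],
])

```text
t: 2.37
ee_pos: [494.3, 195.1, 128.4]
orientation: [-0.351, -3.118, 0.003]
ft_force: [-0.5, 0.5, 0.6]
width: 88.2
grasp_force: 0.0
```

Emit:
servo_tool([
  [[1,0,0,0,0,0,0],[1,0,0,0,0,0,0],[1,0,0,0,0,0,0],[1,0,0,0,0,0,0],[1,0,0,0,0,0,0]],
])

```text
t: 2.78
ee_pos: [496.6, 194.7, 131.6]
orientation: [0.353, 3.12, 0.001]
ft_force: [0.1, 1.1, -1.3]
width: 58.1
grasp_force: 0.0
```

Emit:
servo_tool([
  [[1,0,0,0,0,0,0],[1,0,0,0,0,0,0],[1,0,0,0,0,0,0],[1,0,0,0,0,0,0]],
])

```text
t: 3.12
ee_pos: [496.2, 194.5, 130.7]
orientation: [0.353, 3.122, 0.0]
ft_force: [-0.0, -0.2, -0.2]
width: 31.3
grasp_force: 0.0
```

Emit:
servo_tool([
  [[1,0,0,0,0,0,0],[1,0,0,0,0,0,0],[1,0,0,0,0,0,0],[1,0,0,0,0,0,0],[1,0,0,0,0,0,0]],
])

```text
t: 3.53
ee_pos: [496.1, 194.5, 130.6]
orientation: [-0.353, -3.122, 0.0]
ft_force: [-1.0, -0.8, -0.4]
width: 13.9
grasp_force: 30.0
```

Emit:
servo_tool([
  [[1,0,0,0,0,0,0],[1,0,0,0,0,0,0],[1,0,0,0,0,0,0]],
])

```text
t: 3.78
ee_pos: [496.2, 194.5, 130.6]
orientation: [-0.353, -3.122, 0.0]
ft_force: [-0.7, -0.4, -1.1]
width: 13.7
grasp_force: 30.0
```

Emit:
servo_tool([
  [[1,0,0,0.4,0,0,0],[1,0,0,0.7,0,0,0],[1,0,0,0.9,0,0,0],[1,0,0,0.9,0,0,0],[1,0,0,0.8,0,0,0]],
])

```text
t: 4.2
ee_pos: [496.0, 194.6, 280.4]
orientation: [-0.353, -3.122, -0.0]
ft_force: [0.3, 0.4, -1.6]
width: 14.0
grasp_force: 30.0
```

Emit:
servo_tool([
  [[1,0,-0.3,0.2,0,0,0],[1,0,-0.6,0,0,0,0],[1,0,-0.6,0,0,0,0],[1,0,-0.6,0,0,0,0],[1,0,-0.6,0,0,0,0]],
])

```text
t: 4.62
ee_pos: [495.3, 85.1, 285.7]
orientation: [-0.352, -3.12, 0.001]
ft_force: [-0.1, -0.9, -1.7]
width: 13.9
grasp_force: 30.0
```

Emit:
servo_tool([
  [[1,0,-0.6,0,0,0,0],[1,0,-0.6,0,0,0,0],[1,0,-0.6,0,0,0,0],[1,0,-0.6,0,0,0,0],[1,0,-0.6,0,0,0,0]],
])

```text
t: 5.03
ee_pos: [495.2, -34.9, 285.5]
orientation: [-0.353, -3.12, 0.0]
ft_force: [0.2, 0.7, -1.7]
width: 13.9
grasp_force: 30.0
```

Emit:
servo_tool([
  [[1,0,-0.6,0,0,0,0],[1,0,-0.4,0,0,0,0],[1,0,-0.3,0,0,0,0],[1,0,0,0,0,0,0],[1,0,0,0,0,0,0]],
])

```text
t: 5.45
ee_pos: [495.7, -85.7, 286.0]
orientation: [-0.355, -3.12, -0.001]
ft_force: [-0.6, 0.7, -2.0]
width: 13.9
grasp_force: 30.0
```

```bash
python3 - <<'E'
from h import *
im,c=snap('wrist','w2.png'); o=readout.get_obs(); print(o['t'],o['ee_pos'],o['ft_force'],o['width']); print('ctr pix',proj(c,[498.5,-172.7,84]))
E
```

```text
5.5 [495.8052372  -85.19344853 286.15425609] [ 0.45882645 -0.72346634 -0.93278334] 13.926792242154296
ctr pix [156.54740184 203.46574609]
```

View pics/w2.png

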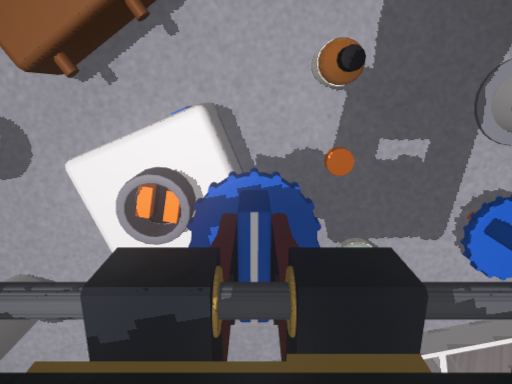

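Wrist view: the held cap's bar line is at u≈254. The neck ring is centred near (154,206), with orange blocks at (146,202) and (172,206) and the slot between them.

```bash
python3 - <<'E'
from h import *
im=cv2.imread('pics/w2.png')[:,:,::-1].copy(); o=readout.get_obs(); c=cam('wrist',o)
hsv=cv2.cvtColor(im,cv2.COLOR_RGB2HSV)
# neck outer: non-white within tank area
m=np.zeros(im.shape[:2],np.uint8); m[165:248,105:205]=(im[165:248,105:205].min(2)<165)*255
cv2.imwrite('pics/m.png',m)
n,l,s,ce=cv2.connectedComponentsWithStats(m); k=l[206,120] or l[206,128]; print(s[k])
q=max(cv2.findContours((l==k).astype(np.uint8),0,1)[0],key=cv2.contourArea)
pts=q[:,0]; pts=pts[(pts[:,0]<185)&(pts[:,1]<240)]; 
e=cv2.fitEllipse(pts.astype(np.float32)); print('ellipse',e,onz(c,*e[0],100),'diam mm?',np.mean(e[1])/c[0][0,0]*(c[2][2]-100))
org=np.zeros_like(m); org[175:235,125:190]=cv2.inRange(hsv,(3,150,80),(20,255,255))[175:235,125:190]
for q in sorted(cv2.findContours(org,0,1)[0],key=cv2.contourArea)[-2:]:
    W=np.array([onz(c,*p,84)[:2] for p in q[:,0].astype(float)]); r=cv2.minAreaRect(W.astype(np.float32)); b=cv2.boxPoints(r)
    print('block',q[:,0].mean(0),r, [round(float(np.degrees(np.arctan2(*(b[i]-b[i-1])[::-1]))),1) for i in range(2)])
    h=cv2.fitLine(W.astype(np.float32),2,0,.01,.01).ravel(); print(np.degrees(np.arctan2(h[1],h[0])))
# inner slot edges per row
L=[];Rr=[]
for v in range(190,222):
    x=np.nonzero(org[v])[0]
    if len(x)>6:
        g=np.argmax(np.diff(x)); 
        if np.diff(x)[g]>4: L.append(onz(c,x[g],v,84)[:2]);Rr.append(onz(c,x[g+1],v,84)[:2])
for E in(L,Rr):
    E=np.float32(E);h=cv2.fitLine(E,cv2.DIST_HUBER,0,.01,.01).ravel(); print('edge',len(E),h,np.degrees(np.arctan2(h[1],h[0])))
# bar top line
zt=o['ee_pos'][2]-65.6+17
L=[]
for v in range(214,275):
    x=[u for u in range(244,266) if im[v,u].min()>110]
    if x: L.append([np.mean(x),v])
L=np.float32(L); h=cv2.fitLine(L,cv2.DIST_HUBER,0,.01,.01).ravel(); P=[onz(c,h[2]+k*h[0],h[3]+k*h[1],zt) for k in(-25,25)]; d=P[1]-P[0]
print('bar',len(L),h,np.degrees(np.arctan2(d[1],d[0])),P,'TCP',o['ee_pos'])
B=R.from_rotvec(o['orientation']).as_matrix(); print('toolx',np.degrees(np.arctan2(B[1,0],B[0,0])))
# flange upper arc
fm=cv2.inRange(hsv,(105,120,40),(125,255,255)); A=[]
for u in range(195,316,3):
    x=np.nonzero(fm[160:240,u])[0]
    if len(x): A.append(onz(c,u,x[0]+160,zt-34)[:2])
A=np.array(A); M=np.c_[2*A,np.ones(len(A))]; s_=np.linalg.lstsq(M,(A**2).sum(1),rcond=None)[0]; print('flange',s_[:2],np.sqrt(s_[2]+s_[:2]@s_[:2]))
E
```

```text
[ 116  167   89   81 5689]
ellipse ((157.3572998046875, 204.7484893798828), (73.87618255615234, 83.5028076171875), 70.0665283203125) [ 495.86527925 -166.1105147   100.        ] diam mm? 60.85521687702414
block [170.52564103 207.64102564] ((504.9113464355469, -160.4631805419922), (13.369831085205078, 28.342243194580078), 65.9637222290039) [-114.0, -24.0]
-15.847355
block [144.12048193 201.69879518] ((494.9816589355469, -182.3803253173828), (13.243022918701172, 28.72153091430664), 69.3593978881836) [-110.6, -20.6]
-24.60026
edge 28 [ 9.1750342e-01 -3.9772788e-01  4.9645114e+02 -1.7648697e+02] -23.436213
edge 28 [ 9.1445249e-01 -4.0469325e-01  5.0124576e+02 -1.6573289e+02] -23.871906
bar 61 [ 1.09302765e-02 -9.99940276e-01  2.53800003e+02  2.42300003e+02] 166.46278920459093 [array([495.37542737, -85.67683754, 237.55425609]), array([473.9012878 , -80.50660022, 237.55425609])] TCP [495.8052372  -85.19344853 286.15425609]
toolx 167.06343289730046
flange [493.99096911 -84.66781693] 31.47590244412402
```

Emit:
servo_tool([
  [[1,0.03,-0.5,0,0,0,-0.5],[1,0.03,-0.6,0,0,0,-0.5],[1,0.03,-0.6,0,0,0,-0.5],[1,0,-0.47,0,0,0,-0.5],[1,0,0,0,0,0,0]],
])

```text
t: 5.92
ee_pos: [500.2, -173.7, 286.6]
orientation: [0.628, 3.078, -0.001]
ft_force: [0.7, 0.1, -1.9]
width: 13.8
grasp_force: 30.0
```

Emit:
servo_tool([
  [[1,0,0,-0.4,0,0,0],[1,0,0,-0.5,0,0,0],[1,0,0,-0.4,0,0,0],[1,0,0,-0.2,0,0,0],[1,0,0,0,0,0,0]],
])

```text
t: 6.33
ee_pos: [498.9, -170.7, 224.9]
orientation: [-0.62, -3.076, -0.001]
ft_force: [-0.3, -0.4, -1.7]
width: 13.8
grasp_force: 30.0
```

```bash
python3 - <<'E'
from h import *
o=readout.get_obs(); T=np.eye(4);B=R.from_rotvec(o['orientation']).as_matrix(); print(o['t'],o['ee_pos'],'toolx',np.degrees(np.arctan2(B[1,0],B[0,0])),o['ft_force'],o['moment'])
im,c=snap('side','s2.png'); a,ct=snap('top','t2.png')
A=cv2.resize(im[150:300,200:340],None,fx=4,fy=4,interpolation=2); cv2.imwrite('pics/s2c.png',A[:,:,::-1])
print(proj(c,[499.4,-172,100]), proj(c,[499.4,-172,225-65.6-27]))
E
```

```text
6.3333 [ 498.86208153 -170.70185151  224.90119232] toolx 157.19315019525794 [-0.27634345 -0.36405338 -1.71399835] [-0.02575096  0.04400818  0.03309922]
[271.30218704 216.69814665] [271.30156332 204.76249306]
```

View pics/s2c.png

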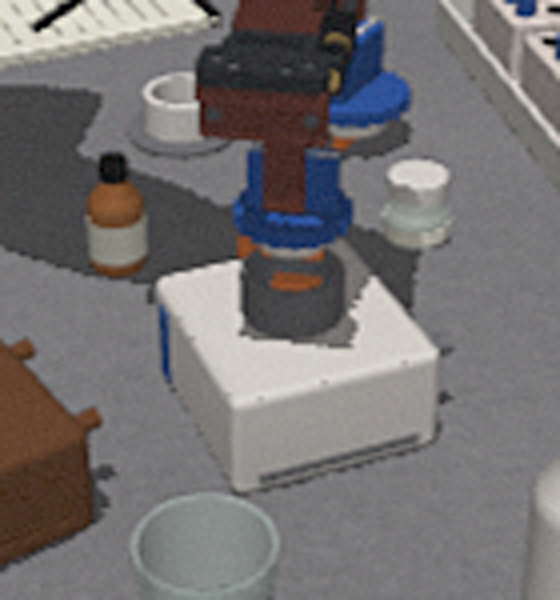

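The side crop shows the flange (centre x≈294) lined up over the neck (centre x≈294). I'll lower it gently.

Emit:
servo_tool([
  [[1,0,0,-0.1,0,0,0],[1,0,0,-0.1,0,0,0],[1,0,0,-0.1,0,0,0],[1,0,0,-0.05,0,0,0],[1,0,0,0,0,0,0]],
])

```text
t: 6.85
ee_pos: [499.5, -172.2, 212.3]
orientation: [-0.624, -3.078, -0.0]
ft_force: [0.4, 1.5, -1.9]
width: 13.9
grasp_force: 30.0
```

Emit:
servo_tool([
  [[1,0,0,-0.03,0,0,0],[1,0,0,-0.03,0,0,0],[1,0,0,-0.03,0,0,0],[1,0,0,-0.03,0,0,0],[1,0,0,0,0,0,0]],
])

```text
t: 7.27
ee_pos: [499.7, -172.2, 207.7]
orientation: [-0.624, -3.079, -0.0]
ft_force: [-0.4, -0.2, -1.1]
width: 13.6
grasp_force: 30.0
```

Emit:
servo_tool([
  [[1,0,0,-0.025,0,0,0],[1,0,0,-0.025,0,0,0],[1,0,0,0,0,0,0]],
])

```text
t: 7.52
ee_pos: [499.7, -172.2, 205.7]
orientation: [-0.624, -3.079, -0.0]
ft_force: [0.0, -0.1, -1.6]
width: 13.8
grasp_force: 30.0
```

Emit:
servo_tool([
  [[1,0,0,-0.025,0,0,0],[1,0,0,-0.025,0,0,0],[1,0,0,0,0,0,0]],
])

```text
t: 7.77
ee_pos: [499.7, -172.2, 203.7]
orientation: [-0.624, -3.079, 0.0]
ft_force: [-0.4, -0.1, -1.4]
width: 13.6
grasp_force: 30.0
```

Emit:
servo_tool([
  [[1,0,0,-0.025,0,0,0],[1,0,0,-0.025,0,0,0],[1,0,0,0,0,0,0]],
])

```text
t: 8.02
ee_pos: [499.7, -172.2, 201.7]
orientation: [-0.624, -3.079, -0.0]
ft_force: [0.0, -0.4, -1.9]
width: 13.8
grasp_force: 30.0
```

The plug is in the neck with no contact yet. Continuing in small steps.

Emit:
servo_tool([
  [[1,0,0,-0.02,0,0,0],[1,0,0,-0.02,0,0,0],[1,0,0,0,0,0,0]],
])

```text
t: 8.27
ee_pos: [499.7, -172.2, 200.1]
orientation: [-0.624, -3.079, -0.0]
ft_force: [-0.1, -0.7, -1.3]
width: 13.9
grasp_force: 30.0
```

Emit:
servo_tool([
  [[1,0,0,-0.02,0,0,0],[1,0,0,0,0,0,0]],
])

```text
t: 8.43
ee_pos: [499.7, -172.2, 199.4]
orientation: [-0.624, -3.079, -0.0]
ft_force: [0.0, 0.9, -2.2]
width: 14.1
grasp_force: 30.0
```

Emit:
servo_tool([
  [[1,0,0,-0.02,0,0,0],[1,0,0,-0.02,0,0,0],[1,0,0,0,0,0,0]],
])

```text
t: 8.68
ee_pos: [499.7, -172.2, 197.7]
orientation: [-0.624, -3.079, -0.0]
ft_force: [1.0, 0.5, -1.4]
width: 13.4
grasp_force: 30.0
```

Emit:
servo_tool([
  [[1,0,0,-0.02,0,0,0],[1,0,0,-0.02,0,0,0],[1,0,0,0,0,0,0]],
])

```text
t: 8.93
ee_pos: [499.7, -172.2, 196.1]
orientation: [-0.624, -3.079, -0.0]
ft_force: [-0.0, 0.0, -1.6]
width: 13.8
grasp_force: 30.0
```

Emit:
servo_tool([
  [[1,0,0,-0.02,0,0,0],[1,0,0,0,0,0,0]],
])

```text
t: 9.1
ee_pos: [499.7, -172.2, 195.4]
orientation: [-0.624, -3.079, -0.0]
ft_force: [-0.1, -0.0, -1.7]
width: 13.6
grasp_force: 30.0
```

The key went straight into the slot. I'll go down until the flange touches the rim.

Emit:
servo_tool([
  [[1,0,0,-0.02,0,0,0],[1,0,0,-0.02,0,0,0],[1,0,0,0,0,0,0]],
])

```text
t: 9.35
ee_pos: [499.7, -172.2, 193.7]
orientation: [-0.624, -3.079, -0.0]
ft_force: [-0.2, -0.2, -1.6]
width: 14.2
grasp_force: 30.0
```

Emit:
servo_tool([
  [[1,0,0,-0.015,0,0,0],[1,0,0,0,0,0,0]],
])

```text
t: 9.52
ee_pos: [499.7, -172.2, 193.2]
orientation: [-0.624, -3.079, -0.0]
ft_force: [0.3, 0.9, -1.5]
width: 13.8
grasp_force: 30.0
```

Emit:
servo_tool([
  [[1,0,0,-0.015,0,0,0],[1,0,0,0,0,0,0]],
])

```text
t: 9.68
ee_pos: [499.8, -172.2, 192.6]
orientation: [0.624, 3.079, -0.0]
ft_force: [0.5, -0.6, -0.4]
width: 13.8
grasp_force: 30.0
```

Emit:
servo_tool([
  [[1,0,0,-0.01,0,0,0],[1,0,0,0,0,0,0]],
])

```text
t: 9.85
ee_pos: [499.8, -172.2, 192.6]
orientation: [0.624, 3.079, -0.0]
ft_force: [-1.7, 0.5, 4.6]
width: 13.7
grasp_force: 30.0
```

Seated: contact at TCP z=192.6, as predicted. Now I'll turn clockwise, the first 35° free.

Emit:
servo_tool([
  [[1,0,0,0,0,0,-0.4],[1,0,0,0,0,0,-0.8],[1,0,0,0,0,0,-0.8],[1,0,0,0,0,0,-0.5],[1,0,0,0,0,0,0]],
])

```text
t: 10.27
ee_pos: [500.1, -171.9, 192.6]
orientation: [0.957, 2.991, 0.001]
ft_force: [-0.1, 3.3, 2.8]
width: 13.9
grasp_force: 30.0
```

```bash
cat > s.py <<'E'
from h import *
o=readout.get_obs();B=R.from_rotvec(o['orientation']).as_matrix(); print(round(o['t'],2),o['ee_pos'].round(1),'bar',round(np.degrees(np.arctan2(-B[1,0],-B[0,0])),2),'F',o['ft_force'].round(1),'M',o['moment'].round(3),'w',round(o['width'],1),'q6',round(o['qpos'][5],3),'tq6',round(o['joint_torque'][5],3))
E
python3 s.py
```

```text
10.27 [ 500.1 -171.9  192.6] bar -35.49 F [-0.1  3.3  2.8] M [ 0.53   0.039 -0.055] w 13.9 q6 -1.306 tq6 0.657
```

Emit:
servo_tool([
  [[1,0,0,0,0,0,-0.8],[1,0,0,0,0,0,-0.8],[1,0,0,0,0,0,-0.8],[1,0,0,0,0,0,-0.6],[1,0,0,0,0,0,0]],
])

```text
t: 10.68
ee_pos: [500.3, -171.8, 192.6]
orientation: [1.339, 2.841, 0.002]
ft_force: [2.1, 4.0, 3.7]
width: 14.0
grasp_force: 30.0
```

```bash
python3 s.py
```

```text
10.68 [ 500.3 -171.8  192.6] bar -50.47 F [2.1 4.  3.7] M [ 0.76  -0.158  0.015] w 14.0 q6 -1.044 tq6 0.727
```

Emit:
servo_tool([
  [[1,0,0,0,0,0,-0.6],[1,0,0,0,0,0,-0.4],[1,0,0,0,0,0,0]],
])

```text
t: 10.93
ee_pos: [500.4, -171.7, 192.6]
orientation: [1.46, 2.781, 0.002]
ft_force: [0.8, 4.9, 4.4]
width: 14.0
grasp_force: 30.0
```

```bash
python3 s.py
```

```text
10.93 [ 500.4 -171.7  192.6] bar -55.41 F [0.8 4.9 4.4] M [ 0.947 -0.186  0.063] w 14.0 q6 -0.958 tq6 0.578
```

Emit:
servo_tool([
  [[1,0,0.01,0,0,0,-0.5],[1,0,0,0,0,0,-0.5],[1,0,0,0,0,0,0]],
])

```text
t: 11.18
ee_pos: [500.4, -171.6, 192.6]
orientation: [1.58, 2.714, 0.001]
ft_force: [1.9, 4.2, 3.1]
width: 13.9
grasp_force: 30.0
```

```bash
python3 s.py
```

```text
11.18 [ 500.4 -171.6  192.6] bar -60.41 F [1.9 4.2 3.1] M [ 0.652 -0.174  0.012] w 13.9 q6 -0.87 tq6 0.621
```

Emit:
servo_tool([
  [[1,0,0,0,0,0,-0.4],[1,0,0,0,0,0,-0.4],[1,0,0,0,0,0,0]],
])

```text
t: 11.43
ee_pos: [500.4, -171.7, 192.6]
orientation: [1.672, 2.658, 0.001]
ft_force: [2.8, 4.8, 5.3]
width: 13.4
grasp_force: 30.0
```

```bash
python3 s.py
```

```text
11.43 [ 500.4 -171.7  192.6] bar -64.36 F [2.8 4.8 5.3] M [ 0.806 -0.35   0.086] w 13.4 q6 -0.801 tq6 0.53
```

Emit:
servo_tool([
  [[1,0,0,0,0,0,-0.4],[1,0,0,0,0,0,-0.4],[1,0,0,0,0,0,0]],
])

```text
t: 11.68
ee_pos: [500.4, -171.6, 192.6]
orientation: [1.764, 2.598, 0.002]
ft_force: [2.6, 4.4, 3.3]
width: 14.0
grasp_force: 30.0
```

```bash
python3 s.py
```

```text
11.68 [ 500.4 -171.6  192.6] bar -68.35 F [2.6 4.4 3.3] M [ 0.759 -0.363  0.1  ] w 14.0 q6 -0.732 tq6 0.527
```

Emit:
servo_tool([
  [[1,0,0,0,0,0,-0.4],[1,0,0,0,0,0,-0.3],[1,0,0,0,0,0,0]],
])

```text
t: 11.93
ee_pos: [500.5, -171.6, 192.6]
orientation: [1.842, 2.543, 0.002]
ft_force: [1.8, 4.6, 1.6]
width: 14.0
grasp_force: 30.0
```

```bash
python3 s.py
```

```text
11.93 [ 500.5 -171.6  192.6] bar -71.82 F [1.8 4.6 1.6] M [ 0.779 -0.383  0.128] w 14.0 q6 -0.671 tq6 0.477
```

Emit:
servo_tool([
  [[1,0,0,0,0,0,-0.4],[1,0,0,0,0,0,-0.3],[1,0,0,0,0,0,0]],
])

```text
t: 12.18
ee_pos: [500.5, -171.6, 192.6]
orientation: [1.919, 2.486, 0.002]
ft_force: [3.4, 4.4, 2.0]
width: 13.4
grasp_force: 30.0
```

```bash
python3 s.py
```

```text
12.18 [ 500.5 -171.6  192.6] bar -75.32 F [3.4 4.4 2. ] M [ 0.835 -0.434  0.121] w 13.4 q6 -0.61 tq6 0.452
```

Emit:
servo_tool([
  [[1,0,0,0,0,0,-0.4],[1,0,0,0,0,0,-0.3],[1,0,0,0,0,0,0]],
])

```text
t: 12.43
ee_pos: [500.6, -171.7, 192.6]
orientation: [1.994, 2.426, 0.002]
ft_force: [3.4, 4.9, 4.6]
width: 13.9
grasp_force: 30.0
```

```bash
python3 s.py
```

```text
12.43 [ 500.6 -171.7  192.6] bar -78.82 F [3.4 4.9 4.6] M [ 0.892 -0.477  0.159] w 13.9 q6 -0.549 tq6 0.511
```

Emit:
servo_tool([
  [[1,0.01,0.01,0,0,0,-0.4],[1,0,0,0,0,0,-0.3],[1,0,0,0,0,0,0]],
])

```text
t: 12.68
ee_pos: [500.8, -171.5, 192.6]
orientation: [2.067, 2.364, 0.001]
ft_force: [2.4, 2.2, 1.6]
width: 13.4
grasp_force: 30.0
```

```bash
python3 s.py
```

```text
12.68 [ 500.8 -171.5  192.6] bar -82.31 F [2.4 2.2 1.6] M [ 0.517 -0.313  0.129] w 13.4 q6 -0.487 tq6 0.472
```

Emit:
servo_tool([
  [[1,0,0,0,0,0,-0.4],[1,0,0,0,0,0,-0.3],[1,0,0,0,0,0,0]],
])

```text
t: 12.93
ee_pos: [500.9, -171.5, 192.6]
orientation: [2.138, 2.3, 0.002]
ft_force: [3.3, 3.8, 4.8]
width: 13.7
grasp_force: 30.0
```

```bash
python3 s.py
```

```text
12.93 [ 500.9 -171.5  192.6] bar -85.82 F [3.3 3.8 4.8] M [ 0.688 -0.632  0.046] w 13.7 q6 -0.426 tq6 0.449
```

Emit:
servo_tool([
  [[1,0,0,0,0,0,-0.4],[1,0,0,0,0,0,-0.3],[1,0,0,0,0,0,0]],
])

```text
t: 13.18
ee_pos: [501.0, -171.5, 192.6]
orientation: [2.207, 2.233, 0.002]
ft_force: [4.5, 2.5, 2.2]
width: 13.7
grasp_force: 30.0
```

```bash
python3 s.py
```

```text
13.18 [ 501.  -171.5  192.6] bar -89.33 F [4.5 2.5 2.2] M [ 0.609 -0.687  0.096] w 13.7 q6 -0.365 tq6 0.394
```

Emit:
servo_tool([
  [[1,0.01,0,0,0,0,-0.4],[1,0,0,0,0,0,-0.3],[1,0,0,0,0,0,0]],
])

```text
t: 13.43
ee_pos: [501.2, -171.5, 192.6]
orientation: [2.275, 2.165, 0.001]
ft_force: [3.4, 2.7, 6.0]
width: 13.8
grasp_force: 30.0
```

```bash
python3 s.py
```

```text
13.43 [ 501.2 -171.5  192.6] bar -92.82 F [3.4 2.7 6. ] M [ 0.683 -0.65   0.044] w 13.8 q6 -0.303 tq6 0.413
```

Emit:
servo_tool([
  [[1,0,0,0,0,0,-0.4],[1,0,0,0,0,0,-0.3],[1,0,0,0,0,0,0]],
])

```text
t: 13.68
ee_pos: [501.4, -171.6, 192.6]
orientation: [2.339, 2.095, 0.002]
ft_force: [5.6, 2.9, 4.0]
width: 14.0
grasp_force: 30.0
```

```bash
python3 s.py
```

```text
13.68 [ 501.4 -171.6  192.6] bar -96.3 F [5.6 2.9 4. ] M [ 0.649 -0.824  0.22 ] w 14.0 q6 -0.242 tq6 0.564
```

Emit:
servo_tool([
  [[1,0,0,0,0,0,-0.4],[1,0,0,0,0,0,-0.3],[1,0,0,0,0,0,0]],
])

```text
t: 13.93
ee_pos: [501.6, -171.6, 192.7]
orientation: [2.401, 2.023, 0.002]
ft_force: [5.2, 2.8, 2.6]
width: 13.6
grasp_force: 30.0
```

```bash
python3 s.py
```

```text
13.93 [ 501.6 -171.6  192.7] bar -99.77 F [5.2 2.8 2.6] M [ 0.583 -0.817  0.399] w 13.6 q6 -0.182 tq6 0.742
```

The torque is rising, so the stop is reached at about -94°. Now turning on in small steps to catch the drop at the click.

Emit:
servo_tool([
  [[1,0.01,0,0,0,0,-0.4],[1,0,0,0,0,0,0]],
])

```text
t: 14.1
ee_pos: [501.7, -171.6, 192.7]
orientation: [2.437, 1.98, 0.001]
ft_force: [4.1, 3.6, 4.0]
width: 13.5
grasp_force: 30.0
```

```bash
python3 s.py
```

```text
14.1 [ 501.7 -171.6  192.7] bar -101.82 F [4.1 3.6 4. ] M [ 0.502 -0.723  0.059] w 13.5 q6 -0.146 tq6 0.49
```

Emit:
servo_tool([
  [[1,0,0,0,0,0,-0.4],[1,0,0,0,0,0,0]],
])

```text
t: 14.27
ee_pos: [501.7, -171.6, 192.6]
orientation: [2.472, 1.937, 0.002]
ft_force: [5.2, 2.7, 3.9]
width: 14.3
grasp_force: 30.0
```

```bash
python3 s.py
```

```text
14.27 [ 501.7 -171.6  192.6] bar -103.84 F [5.2 2.7 3.9] M [ 0.576 -0.732  0.097] w 14.3 q6 -0.111 tq6 0.477
```

Emit:
servo_tool([
  [[1,0,0,0,0,0,-0.4],[1,0,0,0,0,0,0]],
])

```text
t: 14.43
ee_pos: [501.7, -171.6, 192.7]
orientation: [2.505, 1.893, 0.002]
ft_force: [5.1, 2.9, 2.4]
width: 13.9
grasp_force: 30.0
```

```bash
python3 s.py
```

```text
14.43 [ 501.7 -171.6  192.7] bar -105.84 F [5.1 2.9 2.4] M [ 0.499 -0.85   0.102] w 13.9 q6 -0.076 tq6 0.487
```

A click: the torque fell from 0.40 to 0.06 N·m between -100° and -102°. I'll carry on to about -115° so the full 20° step is done, still well short of a third click.

Emit:
servo_tool([
  [[1,0,0,0,0,0,-0.4],[1,0,0,0,0,0,-0.4],[1,0,0,0,0,0,0]],
])

```text
t: 14.68
ee_pos: [501.9, -171.7, 192.7]
orientation: [2.57, 1.804, 0.002]
ft_force: [5.7, 2.8, 3.3]
width: 13.5
grasp_force: 30.0
```

```bash
python3 s.py
```

```text
14.68 [ 501.9 -171.7  192.7] bar -109.86 F [5.7 2.8 3.3] M [ 0.488 -0.868 -0.016] w 13.5 q6 -0.006 tq6 0.46
```

Emit:
servo_tool([
  [[1,0,0,0,0,0,-0.4],[1,0,0,0,0,0,-0.2],[1,0,0,0,0,0,0]],
])

```text
t: 14.93
ee_pos: [501.9, -171.7, 192.7]
orientation: [2.615, 1.737, 0.003]
ft_force: [5.2, 2.4, 3.1]
width: 13.8
grasp_force: 30.0
```

```bash
python3 s.py
```

```text
14.93 [ 501.9 -171.7  192.7] bar -112.8 F [5.2 2.4 3.1] M [ 0.443 -0.916  0.037] w 13.8 q6 0.046 tq6 0.364
```

Emit:
servo_tool([
  [[1,0,0,0,0,0,-0.4],[1,0,0,0,0,0,0]],
])

```text
t: 15.1
ee_pos: [502.1, -171.7, 192.7]
orientation: [2.645, 1.691, 0.003]
ft_force: [5.6, 2.4, 2.9]
width: 13.4
grasp_force: 30.0
```

```bash
python3 s.py
```

```text
15.1 [ 502.1 -171.7  192.7] bar -114.83 F [5.6 2.4 2.9] M [ 0.425 -1.081  0.104] w 13.4 q6 0.081 tq6 0.523
```

Torque is rising again. A second click would remove any doubt about the first, and the third is about 20° further on, so I'll go to the second drop and stop.

Emit:
servo_tool([
  [[1,0,0,0,0,0,-0.6],[1,0,0,0,0,0,0]],
])

```text
t: 15.27
ee_pos: [502.2, -171.8, 192.7]
orientation: [2.689, 1.62, 0.003]
ft_force: [6.0, 2.2, 1.8]
width: 13.6
grasp_force: 30.0
```

```bash
python3 s.py
```

```text
15.27 [ 502.2 -171.8  192.7] bar -117.86 F [6.  2.2 1.8] M [ 0.416 -1.135  0.226] w 13.6 q6 0.134 tq6 0.853
```

Emit:
servo_tool([
  [[1,0,0,0,0,0,-0.4],[1,0,0,0,0,0,0]],
])

```text
t: 15.43
ee_pos: [502.3, -171.9, 192.7]
orientation: [2.716, 1.574, 0.003]
ft_force: [6.1, 1.9, 1.6]
width: 13.6
grasp_force: 30.0
```

```bash
python3 s.py
```

```text
15.43 [ 502.3 -171.9  192.7] bar -119.79 F [6.1 1.9 1.6] M [ 0.36  -1.169  0.395] w 13.6 q6 0.168 tq6 0.787
```

Emit:
servo_tool([
  [[1,0,0,0,0,0,-0.4],[1,0,0,0,0,0,0]],
])

```text
t: 15.6
ee_pos: [502.3, -171.9, 192.7]
orientation: [2.743, 1.526, 0.004]
ft_force: [6.5, 2.2, 0.7]
width: 13.7
grasp_force: 30.0
```

```bash
python3 s.py
```

```text
15.6 [ 502.3 -171.9  192.7] bar -121.82 F [6.5 2.2 0.7] M [ 0.331 -1.18   0.209] w 13.7 q6 0.203 tq6 0.511
```

Second click seen: the torque fell from 0.40 to 0.2. I'll stop turning, release and rise.

Emit:
servo_tool([
  [[1,0.015,0,0,0,0,0],[1,0,0,0,0,0,0],[0,0,0,0,0,0,0],[0,0,0,0,0,0,0],[0,0,0,0,0,0,0]],
])

```text
t: 16.02
ee_pos: [500.3, -171.3, 191.6]
orientation: [-2.744, -1.525, 0.004]
ft_force: [0.0, -0.4, 0.1]
width: 30.1
grasp_force: 0.0
```

Emit:
servo_tool([
  [[0,0,0,0,0,0,0],[0,0,0,0,0,0,0],[0,0,0,0,0,0,0],[0,0,0,0,0,0,0],[0,0,0,0,0,0,0]],
])

```text
t: 16.43
ee_pos: [501.5, -171.4, 192.2]
orientation: [-2.746, -1.525, 0.0]
ft_force: [0.9, -0.4, -0.0]
width: 43.8
grasp_force: 0.0
```

```bash
python3 s.py
```

```text
16.43 [ 501.5 -171.4  192.2] bar -121.9 F [ 0.9 -0.4 -0. ] M [-0.045  0.114  0.008] w 43.8 q6 0.205 tq6 -0.002
```

Released cleanly. Rising, then checking.

Emit:
servo_tool([
  [[0,0,0,0.3,0,0,0],[0,0,0,0.7,0,0,0],[0,0,0,0.9,0,0,0],[0,0,0,0.8,0,0,0],[0,0,0,0.3,0,0,0]],
])

```text
t: 16.85
ee_pos: [503.0, -171.9, 316.7]
orientation: [2.742, 1.523, 0.006]
ft_force: [0.8, -0.6, -0.4]
width: 44.0
grasp_force: 0.0
```

Emit:
servo_tool([
  [[0,-0.3,0.6,0,0,0,0],[0,-0.5,0.8,0,0,0,0],[0,-0.5,0.8,0,0,0,0],[0,-0.3,0.5,0,0,0,0],[0,0,0,0,0,0,0]],
])

```text
t: 17.27
ee_pos: [434.7, -60.8, 312.0]
orientation: [-2.743, -1.527, 0.002]
ft_force: [-0.2, -0.5, -0.6]
width: 43.6
grasp_force: 0.0
```

```bash
python3 s.py; python3 - <<'E'
from h import *
im,c=snap('side','s3.png'); a,ct=snap('top','t3.png')
A=cv2.resize(im[180:280,210:340],None,fx=4,fy=4,interpolation=2);B=cv2.resize(a[135:215,250:320],None,fx=5,fy=5,interpolation=2)
A=cv2.resize(A,(520,400)); cv2.imwrite('pics/fin.png',np.hstack([A,B[:400,:280]])[:,:,::-1])
E
```

```text
17.27 [434.7 -60.8 312. ] bar -121.78 F [-0.2 -0.5 -0.6] M [-0.023  0.111 -0.033] w 43.6 q6 0.388 tq6 0.503
```

View pics/fin.png

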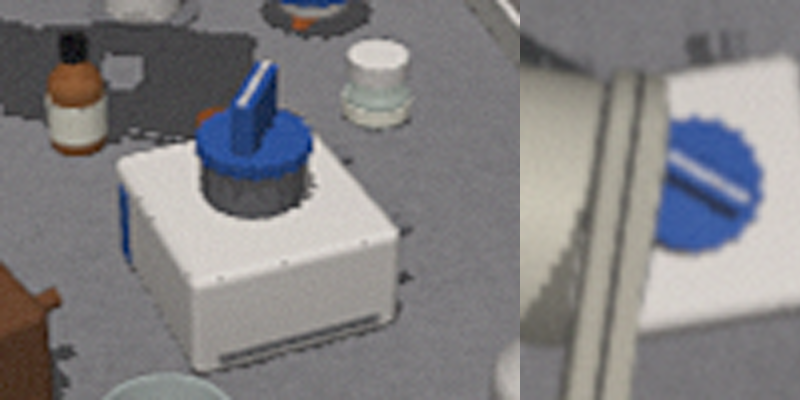

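The cap sits flat on the neck with no gap, at side crop (255,145). Its bar is still at about -121°, and the neighbours stand where they were. Handing in.

```bash
python3 -c "from h import *; print(close_job())"
```

```text
the job is handed in; nothing more can be done
None
```

The small blue cap is seated on the white reservoir with the flange down on the rim, turned clockwise through two ratchet clicks (read from two torque drops 20° apart) and released; nothing else was touched, and the job was handed in at about 17 s.

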